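# Roll the steel tube into the V-cradle and push it home

## Robot

A 7-joint arm with a two-finger parallel gripper is mounted at the origin on the work surface. World frame = base frame: x ahead of the robot, y to its left, z up, the work surface at z = 0. Lengths are in m, angles in rad, forces in N, time in s.
With the tool pointing down it reaches from about 0.425 to 0.825 m from the base axis. Payload 3.6 kg.
Tool frame: the origin (TCP) lies on the centre line of the jaws, within the pads' length; the fingertips stand 11 mm ahead of it and the grasp point (between the pads) lies 8 mm behind it (tip_reach is the distance from the TCP to the fingertips, in m); x points along the fingers, y is the direction in which the jaws open and shut, and the axes are right-handed (so a half turn about x gives the same grasp; the last joint's range is limited). The gripper opens to 93 mm and grips with 3 to 60 N. Pads are 15 mm wide; open, the fingers measure 128 mm over their backs; the gripper's body (75 mm by 188 mm) begins 65 mm behind the grasp point.
Start: joints at [1.288, 0.615, -0.013, 1.423, 0.008, 1.103, -0.04], TCP at [0.165, -0.629, 0.23] pointing down, gripper open.
Joint ranges: [-3.12, 3.12], [-0.3, 2.06], [-1.34, 1.32], [0.26, 2.42], [-1.36, 4.5], [0.01, 1.98], [-2.84, 2.84]. Speed limits (rad/s): [2.79, 2.79, 3.14, 3.14, 3.14, 3.14, 3.14].

## Interface

Orientations are given as a rotation vector (axis times angle).
In Python, from cell import observe, read_camera, finish_job, tip_reach gives the robot as it stands.
- The arm moves only by the shell command python3 -m jog 'ROWS' [FORCE]. ROWS is JSON, a list of rows, each a list of 3 entries, a list of its own where there are three numbers: the turn, a rotation vector about the tool's x, y, z normalised to -1 to 1, where 1 is 2 pi rad, then the shift along the tool's x, y, z normalised to -1 to 1, where 1 is 10 cm, then the opening, from 0 (shut) to 1 (fully open). In form: [[[rx, ry, rz], [tx, ty, tz], hand], ...]. A call has exactly 8 rows; each row is the pose to reach, as a shift and turn from the pose commanded when the call began, along the tool's axes at that moment, turning the shorter way round; what a row does not reach only later rows make up. A row lasts 1/10 s, in which the tool goes at most 50 mm and 8.59 degrees, less where a joint would pass 70% of its speed; a pose out of reach is approached as far as the arm can. A call with a number of a shift or a turn outside -1 to 1 is refused whole. A call with a gripper value outside its range is refused whole. The fingers move at their own pace and stop on an object; FORCE is the grip in N (left out, the last holds). Time passes only in rows, so rows that repeat a pose let the fingers close, or fill a call up. It gives the time, the measured TCP pose, the force and the opening at its end, in the units of the state.
- observe(): the state, without advancing time (a new reading comes with each control period).
- read_camera(name): name is "side" or "top" or "wrist"; returns a dict with "color" (420x560x3 uint8, red, green, blue), "fx", "fy", "cx", "cy" (pixels), "rvec" (rotation vector, rad) and "tvec" (3), from world to camera coordinates, as OpenCV has them; the wrist camera has in their place "mount" (4x4, takes a point from camera to tool coordinates, whose origin is the TCP and whose axes are the tool frame's). Camera axes: x right, y down, z forward; pixel columns grow to the right and rows downward; lengths in m; the calibration is good to about 2 mm. The wrist camera is an equidistant fisheye: a pixel r from the principal point sees the ray r / f radians off the axis. A picture is of the moment at which its call begins: read the wrist's pose just before it. There is no depth.
- finish_job(): hands the job in, once; it reports no verdict.
The state is a dict: "t": time; "qpos": joint angles; "qd": joint speeds; "joint_torque": joint torques, N m; "eef_pos": TCP position; "tcp_rot": TCP orientation; "contact_force": force on the tool from outside, world axes, zero at the start; "torque": the same for the moment, N m; "opening": finger opening in m.
Only numpy, scipy, OpenCV 4.12 (cv2) and the standard library are available. Lean on these libraries where they do the work, as an engineer would, in place of code of your own. Each camera call takes 0.05 s, during which the arm holds its last target. There are 200 camera calls.

## Task

Roll the steel tube along the bench by its side, up the ramp and into the V of the grey cradle, then push its free end along the V until its other end is home against the aluminium end stop. Only touch and push the tube: do not lift or carry it, and leave everything else on the bench where it stands.

Things in the scene. Friction and masses are not known exactly. Their poses are not given: they have to be found in the camera images.
- tube: the work: a polished, slippery (friction about 0.35) steel tube, closed at both ends, 40 mm in diameter, 170 mm long, about 0.45 kg, lying on its side and free to roll, before the ramp and within 0.1 rad of parallel to the V. Origin on its axis at mid-length. Its y axis runs along its length; its x and z axes turn as it rolls.
- cradle: light grey plastic V-cradle, fixed, 160 mm long (y -80 to +80), with a ramp on its -x side. Origin on the bench below the V bottom (3 mm high), mid-length. x points level across the V away from the ramp, y along the V to the end stop, z up. Past the V the far flank rises to 23 mm at x = 35; behind it a back wall 34 mm high to x = 51. The end at y = -80 is open.
- toe (a point): middle of the foot of the cradle's ramp, at bench height, 62 mm before the V bottom; axes as the cradle
- crest (a point): middle of the crest of the ramp, 11 mm above the bench, 14 mm before the V bottom: from here a 30 degree flank drops into the V; axes as the cradle
- stop (a point): point on the inner face of the end stop where the tube's end should touch, 26 mm above the bench. The stop is an upright aluminium plate across the +y end of the V, 10 mm thick, 40 mm tall, from 15 mm before to 51 mm beyond the V bottom; axes as the cradle
- home (a point): where the tube's centre comes to be when it lies in the V on both flanks with its end against the end stop: 26 mm above the bench, 85 mm from the stop's face; the tube's free end then sticks 10 mm out of the open end of the V; axes as the cradle
- amber_bottle: bystander, loose: amber glass bottle with black cap, 72 mm across, 150 mm tall; origin at the centre of its underside
- tape_roll: bystander, loose: paper-coloured roll of tape standing on its flat end, 90 mm across, 48 mm tall; origin at the centre of its underside
- vial: bystander, loose: small amber vial, 26 mm across, 48 mm tall; origin at the centre of its underside
- cap: bystander, loose: orange screw cap lying flat, 42 mm across, 16 mm tall; origin at the centre of its underside
- water_bottle: bystander, loose: clear plastic bottle with white cap, 66 mm across, 200 mm tall; origin at the centre of its underside
- dish: bystander, loose: shallow glass dish, 84 mm across, 14 mm tall; origin at the centre of its underside
- spatula: bystander, loose: thin steel lab spatula, a rod with flat ends, 180 mm long, 8 mm high, lying flat; origin at the middle of its underside
Not all that is in view belongs to the job. Of the things that look like the tube, take the one that is farthest from the robot's base at the start.

How it is judged:
By the outcome, as a careful person would: the job done as asked, in the order asked, and still so for the second after the job is handed in, with the robot touching nothing.
It also fails if it takes over 54 s, if anything falls off the work surface, if the arm or the gripper's body presses on something with over 40 N, if the wrist force passes 120 N, or if a joint passes its speed limit or range.

## Working session

There is one attempt and no reset: what is moved stays moved. The work goes in short steps, Python scripts to look and compute and a shell command to move; the robot and the scene stay as the last step left them, time stands still between calls to the robot, and variables do not carry over. Pictures are saved under pics/ and viewed, about 8 in all and at most 12, crops included, and the job is handed in when it is done.

```bash
mkdir -p pics; ls
cat > h.py <<'E'
import numpy as np, cv2
from cell import observe, read_camera, tip_reach
from scipy.spatial.transform import Rotation as R
def snap(name,fn=None):
    s=observe(); c=read_camera(name)
    if fn: cv2.imwrite('pics/'+fn,c['color'][:,:,::-1])
    np.save('pics/%s.npy'%name,c,allow_pickle=True)
    return s,c
def load(name): return np.load('pics/%s.npy'%name,allow_pickle=True).item()
def ray(c,u,v):
    M=cv2.Rodrigues(np.array(c['rvec'],float))[0]
    d=M.T@np.array([(u-c['cx'])/c['fx'],(v-c['cy'])/c['fy'],1.]); o=-M.T@np.array(c['tvec'],float)
    return o,d
def plane(c,u,v,z):
    o,d=ray(c,u,v); return o+d*(z-o[2])/d[2]
def proj(c,P):
    M=cv2.Rodrigues(np.array(c['rvec'],float))[0]; p=M@np.array(P,float)+np.array(c['tvec'],float).ravel()
    return c['fx']*p[0]/p[2]+c['cx'],c['fy']*p[1]/p[2]+c['cy']
E
python3 - <<'E'
from h import *
s,c=snap('top'); s2,c2=snap('side')
for k in (c,c2): print({a:b for a,b in k.items() if a!='color'}, ray(k,280,210))
print(s,tip_reach)
cv2.imwrite('pics/top1.png',cv2.resize(c['color'][:,:,::-1],(800,600),interpolation=cv2.INTER_CUBIC))
cv2.imwrite('pics/side1.png',cv2.resize(c2['color'][:,:,::-1],(800,600),interpolation=cv2.INTER_CUBIC))
E
```

```text
pics
{'fx': 453.2316913729116, 'fy': 453.2316913729116, 'cx': 278.0197380870908, 'cy': 210.2207388460675, 'rvec': array([ 2.19067061, -2.18829003,  0.0875249 ]), 'tvec': array([0.03591045, 0.49627854, 1.08295248])} (array([0.41811684, 0.04615746, 1.11508556]), array([ 0.07148183, -0.01318985, -0.99736438]))
{'fx': 524.0363448625841, 'fy': 524.0363448625841, 'cx': 279.52639400369634, 'cy': 202.6090574856664, 'rvec': array([ 0.38897833, -2.84122614,  1.0101727 ]), 'tvec': array([0.48180881, 0.11079799, 1.53556855])} (array([0.21122381, 0.97952785, 1.26423747]), array([ 0.17539079, -0.59615336, -0.78360639]))
{'t': 0.0, 'qpos': array([ 1.28749682,  0.61589355, -0.01260893,  1.42489115,  0.00811534,
        1.10338655, -0.04038298]), 'qd': array([ 3.74652164e-04, -3.86621892e-04,  3.32452984e-04, -8.14057557e-05,
        1.53626223e-03, -1.08268958e-03,  6.04266285e-05]), 'joint_torque': array([-2.90575290e-04, -4.58934653e+01,  2.09301012e-01, -1.65742028e+01,
       -6.09653117e-02,  2.05179682e-02,  2.41807757e-04]), 'eef_pos': array([ 0.16489924, -0.62794982,  0.22850039]), 'tcp_rot': array([ 2.08518632,  0.27198756, -2.08597929]), 'contact_force': array([ 0.4369685 , -0.15335164, -0.88598235]), 'torque': array([-0.02333943, -0.00452765,  0.0408427 ]), 'opening': 0.09277613626048745} 0.011
```

View pics/top1.png

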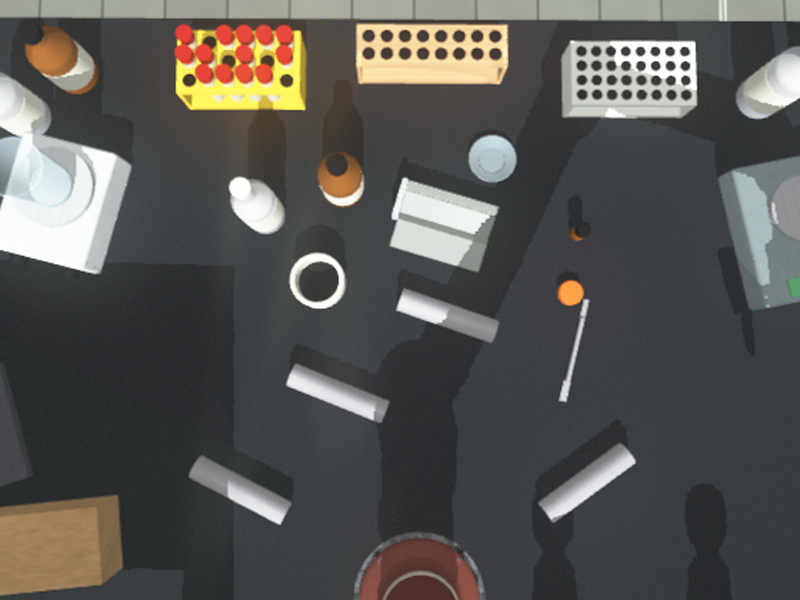

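View pics/side1.png

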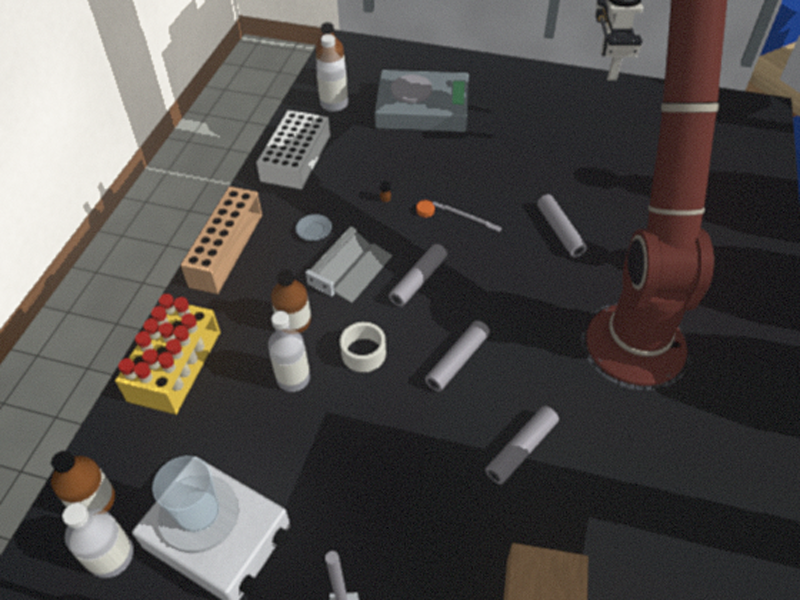

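Top view (800x600): there are four tube-like rods, at (447,315), (337,392), (240,490) and (587,483). The one at (447,315) is farthest from the base (about (420,600)) and lies before the ramp, so it fits. The cradle is at (445,225), with its stop on the left at (400,200) and its ramp facing the robot. I'll measure both and confirm with one crop.

Run:
```python
from h import *
c=load('top'); im=c['color']
g=im.astype(int); m=((g.min(2)>75)&(g.max(2)-g.min(2)<40)).astype(np.uint8)
n,l,st,ce=cv2.connectedComponentsWithStats(m)
for i in range(1,n):
    if st[i,4]>300:
        p=np.argwhere(l==i)[:,::-1].astype(np.float32)
        w=[plane(c,*q,0.02)[:2]*1000 for q in p]
        r=cv2.minAreaRect(np.array(w,np.float32))
        print(ce[i].round(1),st[i,4],np.round(r[0],1),np.round(r[1],1),round(r[2],1), round(np.hypot(*r[0])))
x0,y0,x1,y1=255,115,365,250
cv2.imwrite('pics/crop1.png',cv2.resize(im[y0:y1,x0:x1,::-1],None,fx=4.4,fy=4.4,interpolation=cv2.INTER_CUBIC))
```

```text
[288.6   6.5] 7829 [1005.8   29.1] [  36.5 1400.5] 0.3 1006
[53.4 50.4] 472 [895.6 598. ] [68.5 81.3] 49.8 1077
[439.6  55.7] 4240 [ 884.5 -366.9] [138.3 238.6] 0.3 958
[539.5  60. ] 1549 [ 873.4 -623.5] [ 83.6 156. ] 36.9 1073
[ 37.9 130.9] 8366 [718.2 604.1] [357.8 223.9] 2.5 938
[344.2 110.6] 930 [ 742.7 -126. ] [82.8 84.1] 0.2 753
[535.3 159.4] 4680 [ 613.7 -610.5] [247.1 149. ] 11.6 866
[178.5 143.1] 1223 [659.3 279.9] [114.7  87.6] 68.9 716
[308.8 157. ] 3422 [626.  -36.7] [175.1 123.9] 72.7 627
[221.1 195.3] 725 [529.9 173.5] [99.3 97. ] 22.2 558
[312.8 220.5] 1249 [471. -48.] [175.   42.9] 71.0 473
[401.6 246.3] 366 [ 413.3 -263.6] [ 14.5 179.6] 74.9 490
[235.7 274.9] 1302 [340.7 138. ] [175.4  42.7] 68.1 368
[410.9 337.3] 1391 [ 193.6 -280.5] [ 44.9 176.6] 35.3 341
[167.7 342.7] 1367 [181.5 298.4] [175.2  43.6] 63.0 349
```

View pics/crop1.png

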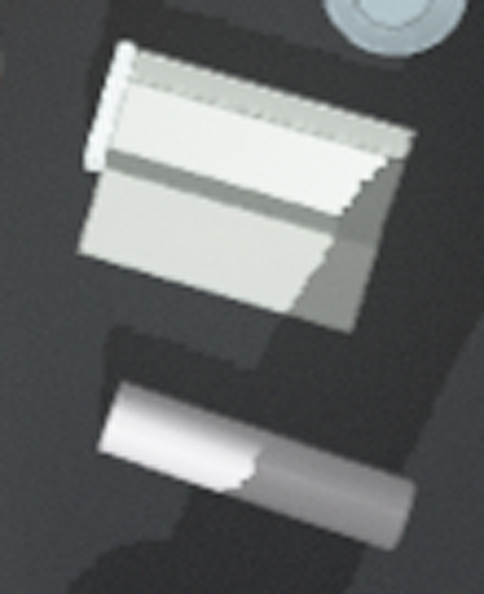

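The crop confirms it: one plain rod lies before the ramp, and the cradle's toe edge runs (80,252)–(352,330) with the stop at upper left (85–135, 42–170).

Run:
```python
from h import *
c=load('top')
def P(u,v,z): return plane(c,(u+.5)/4.4-.5+255,(v+.5)/4.4-.5+115,z)*1000
a,b=P(80,252,0),P(352,330,0)
print('toe',a.round(1),b.round(1),np.linalg.norm(a-b),np.degrees(np.arctan2(*(a-b)[1::-1])))
w=[P(133,47,.034),P(413,132,.034)]; print('wall',w,np.linalg.norm(w[0]-w[1]),np.degrees(np.arctan2(*(w[0]-w[1])[1::-1])))
print('stop top',[P(u,v,.04).round(1) for u,v in ((120,42),(135,47),(102,171),(85,168))])
cr=[P(105,170,.011),P(333,235,.011)]; print('crest',cr)
th=np.radians(72.5)
y=np.array([np.cos(th),np.sin(th),0]); x=np.array([y[1],-y[0],0])
for nm,q in (('toe',(a+b)/2),('wall',(w[0]+w[1])/2),('crest',(cr[0]+cr[1])/2)): print(nm,q@x,q@y)
for u,v in ((120,42),(135,47),(102,171),(85,168)): q=P(u,v,.04); print('stop',q@x,q@y)
print('toe ends',a@y,b@y,'wall ends',w[0]@y,w[1]@y)
t=np.array([471,-48,20]); print('tube',t@x,t@y)
te=[P(*q,.02) for q in ((112,417),(402,517))]; print([ (q@x,q@y) for q in te])
```

```text
toe [592.8  49.3   0. ] [ 548.9 -103.9    0. ] 159.39139619365162 73.98906825970013
wall [array([701.47085551,  20.21972565,  34.        ]), array([ 654.45296163, -133.77326705,   34.        ])] 161.01094418636228 73.02126498773531
stop top [array([702.7,  27.5,  40. ]), array([699.9,  19.3,  40. ]), array([631.1,  37.3,  40. ]), array([632.8,  46.6,  40. ])]
crest [array([637.4528011 ,  35.37369792,  11.        ]), array([600.99808818, -92.18910207,  11.        ])]
toe 552.6231624971998 145.64620978733814
wall 663.6568683905824 149.71810912318938
crest 599.1081636512796 159.11177540463032
stop 661.8730561638561 237.50890371583264
stop 661.7141413232607 228.84046375134986
stop 590.7108818252284 225.35286868533802
stop 589.4784675605251 234.68704037391757
toe ends 225.3149947431607 65.97742483151563 wall ends 230.22024952889976 69.21596871747899
tube 463.63456217861994 95.85401793059773
[(np.float64(465.5644407568684), np.float64(179.8318497963321)), (np.float64(461.16533839365695), np.float64(11.35164350810696))]
```

```bash
cat >> h.py <<'E'
TH=np.radians(73.8); CY=np.array([np.cos(TH),np.sin(TH),0]); CX=np.array([CY[1],-CY[0],0])
V0=616.5*CX+133.*CY   # mm, cradle origin
def tocr(p): p=np.array(p)*1000-V0; return np.array([p@CX,p@CY,p[2]])
def go(x,y,z,dyaw=0.):
    """cradle mm -> turn/shift units; dyaw: yaw of tool y from cradle y, deg"""
    s=observe(); Rm=R.from_rotvec(s['tcp_rot']).as_matrix()
    T=(V0+x*CX+y*CY)/1000; T[2]=z/1000
    sh=Rm.T@(T-s['eef_pos'])/0.1
    ty=R.from_euler('z',dyaw,degrees=True).apply(CY)
    if Rm[:,1]@ty<0: ty=-ty
    X=np.array([0,0,-1.]); M=np.column_stack([X,ty,np.cross(X,ty)])
    rv=R.from_matrix(Rm.T@M).as_rotvec()/(2*np.pi)
    print('t',s['t'],'cr',tocr(s['eef_pos']).round(1),'turn',rv.round(4),'shift',sh.round(3),'world',T.round(3),'F',s['contact_force'].round(1),'op',round(s['opening'],4),'q7',s['qpos'][6].round(2))
    return Rm
E
python3 -c "
from h import *
print(go(-190,-48,150,-2.8).round(3))
print(plane(load('top'),245,142,0)) # bottle foot approx
"
```

```text
t 0.1 cr [-282.9 -690.1  228.6] turn [0.0937 0.0001 0.0004] shift [ 0.797 -5.029 -4.096] world [ 0.433 -0.037  0.15 ] F [-0.1 -0.4 -1.3] op 0.0932 q7 -0.04
[[-0.001  0.254 -0.967]
 [ 0.002 -0.967 -0.254]
 [-1.    -0.002  0.   ]]
[0.66778233 0.11870501 0.        ]
```

```bash
python3 -m jog '[[[0,0,0],[0,-0.1,-0.1],1],[[0,0,0],[0,-0.25,-0.25],1],[[0,0,0],[0,-0.4,-0.4],1],[[0,0,0],[0,-0.55,-0.55],1],[[0,0,0],[0,-0.7,-0.7],1],[[0,0,0],[0,-0.85,-0.85],1],[[0,0,0],[0,-1,-1],1],[[0,0,0],[0,-1,-1],1]]'
for i in 1 ; do :; done
python3 -m jog '[[[0,0,0],[0,-0.12,-0.12],1],[[0,0,0],[0,-0.25,-0.25],1],[[0,0,0],[0,-0.4,-0.4],1],[[0,0,0],[0,-0.55,-0.55],1],[[0,0,0],[0,-0.7,-0.7],1],[[0,0,0],[0,-0.85,-0.85],1],[[0,0,0],[0,-1,-1],1],[[0,0,0],[0,-1,-1],1]]'
python3 -m jog '[[[0,0,0],[0,-0.12,-0.12],1],[[0,0,0],[0,-0.25,-0.25],1],[[0,0,0],[0,-0.4,-0.4],1],[[0,0,0],[0,-0.55,-0.55],1],[[0,0,0],[0,-0.7,-0.7],1],[[0,0,0],[0,-0.85,-0.85],1],[[0,0,0],[0,-1,-1],1],[[0,0,0],[0,-1,-1],1]]'
python3 -m jog '[[[0,0,0],[0,-0.12,-0.12],1],[[0,0,0],[0,-0.25,-0.25],1],[[0,0,0],[0,-0.4,-0.4],1],[[0,0,0],[0,-0.55,-0.55],1],[[0,0,0],[0,-0.7,-0.7],1],[[0,0,0],[0,-0.85,-0.85],1],[[0,0,0],[0,-1,-1],1],[[0,0,0],[0,-1,-1],1]]'
python3 -c "
from h import *
go(-190,-48,110,-2.8)"
```

```text
t: 0.9
eef_pos: [0.2388, -0.5036, 0.2294]
tcp_rot: [2.084, 0.277, -2.081]
contact_force: [0.3, 0.2, -0.4]
opening: 0.0932
t: 1.7
eef_pos: [0.3094, -0.3819, 0.2296]
tcp_rot: [2.084, 0.276, -2.082]
contact_force: [-0.8, 0.1, -1.6]
opening: 0.0931
t: 2.5
eef_pos: [0.3803, -0.261, 0.2297]
tcp_rot: [2.084, 0.273, -2.082]
contact_force: [-0.7, -0.3, 0.9]
opening: 0.093
t: 3.3
eef_pos: [0.4515, -0.1396, 0.2297]
tcp_rot: [2.084, 0.272, -2.082]
contact_force: [-0.8, 0.2, -0.4]
opening: 0.0929
t 3.3 cr [-144.  -141.   229.7] turn [ 0.0941 -0.0002  0.0001] shift [ 1.197 -1.034 -0.084] world [ 0.433 -0.037  0.11 ] F [-0.8  0.2 -0.4] op 0.0929 q7 -1.12
```

```bash
python3 -m jog '[[[0.012,0,0],[0.1,-0.1,0],1],[[0.03,0,0],[0.2,-0.25,-0.02],1],[[0.048,0,0],[0.3,-0.4,-0.03],1],[[0.066,0,0],[0.4,-0.55,-0.04],1],[[0.084,0,0],[0.5,-0.7,-0.06],1],[[0.094,0,0],[0.6,-0.85,-0.07],1],[[0.094,0,0],[0.7,-1,-0.08],1],[[0.094,0,0],[0.75,-1,-0.08],1]]'
python3 - <<'E'
from h import *
Rm=go(-190,-48,23,-2.8)
s,c=snap('wrist','wrist1.png'); snap('top')
print({a:b for a,b in c.items() if a!='color'})
E
```

```text
t: 4.1
eef_pos: [0.4318, -0.042, 0.154]
tcp_rot: [-2.039, 0.344, 2.043]
contact_force: [-0.8, -0.2, -0.3]
opening: 0.0929
t 4.1 cr [-190.1  -52.9  154. ] turn [-0.0002  0.0003 -0.0002] shift [ 1.31e+00 -5.00e-02 -1.00e-03] world [ 0.433 -0.037  0.023] F [-0.8 -0.2 -0.3] op 0.0929 q7 -1.86
{'fx': 325.19226210127806, 'fy': 325.19226210127806, 'cx': 283.54147994713975, 'cy': 206.38557011385757, 'mount': array([[-9.28472281e-04, -2.78023933e-01,  9.60573699e-01,
        -1.55657764e-01],
       [ 9.99999480e-01, -6.63397770e-04,  7.74569761e-04,
        -4.25400410e-04],
       [ 4.21893519e-04,  9.60573918e-01,  2.78024405e-01,
        -7.72755936e-02],
       [ 0.00000000e+00,  0.00000000e+00,  0.00000000e+00,
         1.00000000e+00]])}
```

View pics/wrist1.png

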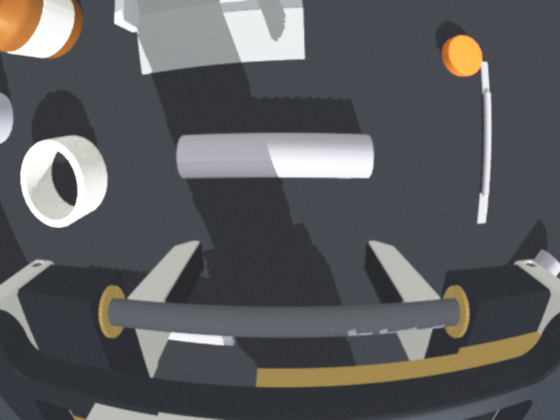

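The wrist view shows the tube at (178–374, 134–179), level with the fingers, and the ramp toe edge at (142,73)–(304,58). I'll cast both into the cradle frame.

```bash
cat >> h.py <<'E'
def wray(c,s,u,v):
    x,y=(u-c['cx']),(v-c['cy']); r=np.hypot(x,y); t=r/c['fx']
    d=np.array([x/r*np.sin(t),y/r*np.sin(t),np.cos(t)]); M=c['mount']; Rm=R.from_rotvec(s['tcp_rot']).as_matrix()
    return Rm@M[:3,3]+s['eef_pos'], Rm@M[:3,:3]@d
def wplane(c,s,u,v,z):
    o,d=wray(c,s,u,v); return o+d*(z-o[2])/d[2]
E
python3 - <<'E'
from h import *
s=observe(); c=load('wrist')
for n,u,v,z in (('+y end',178,157,.02),('-y end',374,156,.02),('toeL',142,73,0),('toeR',304,58,0),('near L',185,178,.015),('near R',366,177,.015),('far L',185,136,.025),('far R',366,135,.025)):
    print(n,tocr(wplane(c,s,u,v,z)).round(1))
c=load('top')
g=c['color'].astype(int); m=((g.min(2)>75)&(g.max(2)-g.min(2)<40)).astype(np.uint8)
n,l,st,ce=cv2.connectedComponentsWithStats(m)
for i in range(1,n):
    if 300<st[i,4]<4000: print(ce[i].round(1),st[i,4])
E
```

```text
+y end [-143.    41.3   20. ]
-y end [-152.3 -139.4   20. ]
toeL [-56.2  79.6   0. ]
toeR [-58.4 -80.4   0. ]
near L [-164.2   38.3   15. ]
near R [-172.8 -132.9   15. ]
far L [-124.    30.9   25. ]
far R [-132.4 -130.7   25. ]
[53.5 50.4] 471
[539.4  60.1] 1552
[344.3 110.6] 918
[179.  143.1] 1173
[309.1 157.2] 3399
[221.4 195.5] 700
[401.5 246.4] 357
[235.7 274.9] 1278
[387.5 346.9] 2158
[167.7 342.6] 1346
```

```bash
python3 -m jog '[[[0,0,0],[0.1,0,0],1],[[0,0,0],[0.25,0,0],1],[[0,0,0],[0.4,0,0],1],[[0,0,0],[0.55,0,0],1],[[0,0,0],[0.7,0,0],1],[[0,0,0],[0.85,0,0],1],[[0,0,0],[0.95,0,0],1],[[0,0,0],[1,0,0],1]]'
python3 -m jog '[[[0,0,0],[0.05,-0.03,0],1],[[0,0,0],[0.1,-0.04,0],1],[[0,0,0],[0.15,-0.04,0],1],[[0,0,0],[0.2,-0.04,0],1],[[0,0,0],[0.25,-0.04,0],1],[[0,0,0],[0.28,-0.04,0],1],[[0,0,0],[0.3,-0.04,0],1],[[0,0,0],[0.3,-0.04,0],1]]'
python3 -c "
from h import *
go(-120,-48,25,-1.5)
go(-30,-48,29,0)"
```

```text
t: 5.0
eef_pos: [0.4325, -0.0423, 0.0538]
tcp_rot: [-2.039, 0.346, 2.041]
contact_force: [-0.5, 0.0, -0.1]
opening: 0.093
t: 5.8
eef_pos: [0.4339, -0.0376, 0.0245]
tcp_rot: [-2.04, 0.344, 2.041]
contact_force: [-0.3, 0.5, 0.2]
opening: 0.0927
t 5.8 cr [-189.3  -48.1   24.5] turn [-0.004   0.0001 -0.    ] shift [-0.006 -0.036 -0.692] world [ 0.501 -0.057  0.025] F [-0.3  0.5  0.2] op 0.0927 q7 -1.87
t 5.8 cr [-189.3  -48.1   24.5] turn [-0.0081  0.0001 -0.    ] shift [-0.046 -0.082 -1.591] world [ 0.587 -0.082  0.029] F [-0.3  0.5  0.2] op 0.0927 q7 -1.87
```

```bash
python3 -m jog '[[[0,0,0],[0,0,-0.03],1],[[0,0,0],[0,0,-0.06],1],[[0,0,0],[0,0,-0.09],1],[[0,0,0],[0,0,-0.12],1],[[0,0,0],[0,0,-0.15],1],[[0,0,0],[0,0,-0.18],1],[[0,0,0],[0,0,-0.21],1],[[0,0,0],[0,0,-0.25],1]]'
python3 -m jog '[[[-0.0005,0,0],[0,0,-0.04],1],[[-0.001,0,0],[0,0,-0.08],1],[[-0.0015,0,0],[0,0,-0.12],1],[[-0.002,0,0],[0,-0.01,-0.16],1],[[-0.0025,0,0],[0,-0.01,-0.2],1],[[-0.003,0,0],[0,-0.02,-0.24],1],[[-0.0035,0,0],[0,-0.02,-0.28],1],[[-0.004,0,0],[0,-0.02,-0.32],1]]'
python3 - <<'E'
from h import *
go(-95,-48,26,0)
s,c=snap('wrist','w2.png'); s,t=snap('top')
im=np.hstack([c['color'],cv2.resize(t['color'][115:250,255:365],(342,420),interpolation=cv2.INTER_CUBIC)])
cv2.imwrite('pics/w2.png',cv2.resize(im[:,:,::-1],(800,372)))
E
```

```text
t: 6.6
eef_pos: [0.4576, -0.0458, 0.0246]
tcp_rot: [-2.04, 0.344, 2.041]
contact_force: [-0.7, -0.1, 0.7]
opening: 0.0929
t: 7.4
eef_pos: [0.4889, -0.0544, 0.0247]
tcp_rot: [-2.055, 0.319, 2.055]
contact_force: [-0.1, -0.6, 0.1]
opening: 0.0932
t 7.4 cr [-131.9  -48.9   24.7] turn [-0.0041 -0.      0.    ] shift [-0.013 -0.018 -0.368] world [ 0.525 -0.064  0.026] F [-0.1 -0.6  0.1] op 0.0932 q7 -1.83
```

View pics/w2.png

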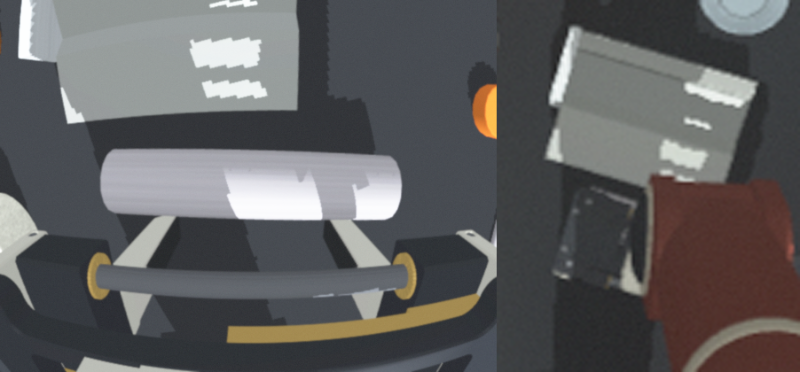

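The tube rolls ahead of both fingertips (wrist picture: tube at (100–400, 150–218)), square to the ramp toe. I'll keep going up the ramp.

```bash
python3 -m jog '[[[-0.0005,0,0],[0,0,-0.04],1],[[-0.001,0,0],[0,0,-0.09],1],[[-0.0015,0,0],[0,0,-0.14],1],[[-0.002,0,0],[0,-0.01,-0.19],1],[[-0.0025,0,0],[0,-0.01,-0.24],1],[[-0.003,0,0],[-0.01,-0.02,-0.29],1],[[-0.0035,0,0],[-0.01,-0.02,-0.33],1],[[-0.004,0,0],[-0.01,-0.02,-0.37],1]]'
python3 -m jog '[[[0,0,0],[-0.01,0,-0.04],1],[[0,0,0],[-0.02,0,-0.08],1],[[0,0,0],[-0.03,0,-0.12],1],[[0,0,0],[-0.04,0,-0.16],1],[[0,0,0],[-0.05,0,-0.2],1],[[0,0,0],[-0.06,0,-0.24],1],[[0,0,0],[-0.07,0,-0.28],1],[[0,0,0],[-0.08,0,-0.32],1]]'
python3 - <<'E'
from h import *
go(-42,-48,34,0)
s,c=snap('wrist','w3.png')
E
```

```text
t: 8.3
eef_pos: [0.5246, -0.0637, 0.0257]
tcp_rot: [-2.069, 0.295, 2.07]
contact_force: [-1.3, -0.0, 0.2]
opening: 0.0932
t: 9.1
eef_pos: [0.5513, -0.0716, 0.0332]
tcp_rot: [-2.06, 0.294, 2.079]
contact_force: [-6.9, 1.7, 3.7]
opening: 0.093
t 9.1 cr [-67.2 -48.   33.2] turn [ 0.      0.0014 -0.0001] shift [-0.01   0.    -0.251] world [ 0.575 -0.079  0.034] F [-6.9  1.7  3.7] op 0.093 q7 -1.79
```

View pics/w3.png

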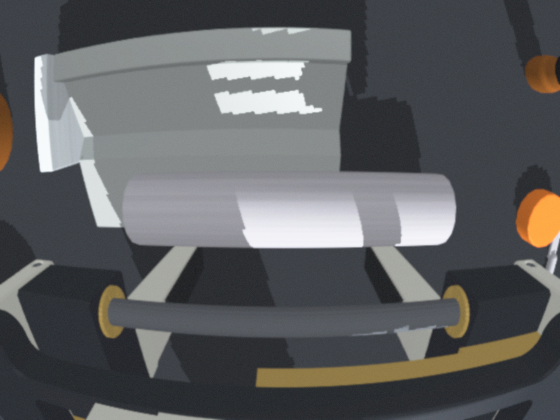

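```bash
python3 -m jog '[[[0,0,0],[0,0,-0.03],1],[[0,0,0],[0,0,-0.06],1],[[0,0,0],[0,0,-0.09],1],[[0,0,0],[0,0,-0.12],1],[[0,0,0],[0,0,-0.15],1],[[0,0,0],[0,0,-0.18],1],[[0,0,0],[0,0,-0.21],1],[[0,0,0],[0,0,-0.24],1]]'
python3 - <<'E'
from h import *
go(-31,-48,33,0)
s,c=snap('wrist','w4.png')
E
```

```text
t: 9.95
eef_pos: [0.5766, -0.0788, 0.0334]
tcp_rot: [-2.066, 0.294, 2.073]
contact_force: [-1.5, 0.5, 0.8]
opening: 0.0933
t 9.95 cr [-40.8 -47.8  33.4] turn [-0.      0.0006 -0.    ] shift [ 0.004  0.002 -0.098] world [ 0.586 -0.082  0.033] F [-1.5  0.5  0.8] op 0.0933 q7 -1.78
```

View pics/w4.png

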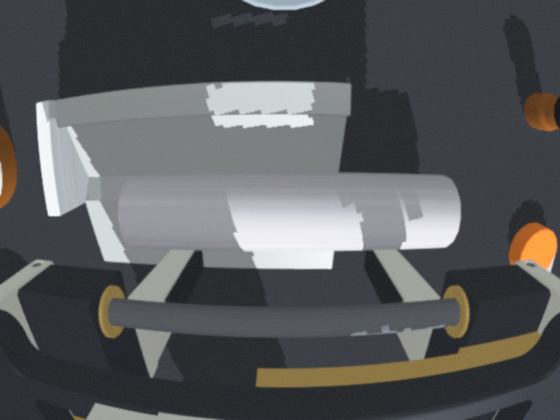

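At the crest now (tube at rows 175–250, force 1.5 N). I'll ease it over.

```bash
python3 -m jog '[[[0,0,0],[0,0,-0.02],1],[[0,0,0],[0,0,-0.04],1],[[0,0,0],[0,0,-0.06],1],[[0,0,0],[0,0,-0.08],1],[[0,0,0],[0,0,-0.1],1],[[0,0,0],[0,0,-0.1],1],[[0,0,0],[0,0,-0.1],1],[[0,0,0],[0,0,-0.1],1]]'
python3 - <<'E'
from h import *
go(-31,-48,33,0)
s,c=snap('wrist','w5.png')
s2,c2=snap('side')
u,v=proj(c2,(V0+[0,0,26])/1000); print(u,v)
im=np.hstack([c['color'],cv2.resize(c2['color'][int(v)-50:int(v)+50,int(u)-60:int(u)+60],(504,420),interpolation=cv2.INTER_CUBIC)])
cv2.imwrite('pics/w5.png',cv2.resize(im[:,:,::-1],(800,316)))
E
```

```text
t: 10.8
eef_pos: [0.5876, -0.0822, 0.0336]
tcp_rot: [-2.069, 0.295, 2.07]
contact_force: [-0.6, 0.8, 0.0]
opening: 0.0929
t 10.8 cr [-29.3 -47.9  33.6] turn [-0.0001  0.      0.    ] shift [0.006 0.001 0.017] world [ 0.586 -0.082  0.033] F [-0.6  0.8  0. ] op 0.0929 q7 -1.78
244.13734270922973 181.1850837521599
```

View pics/w5.png

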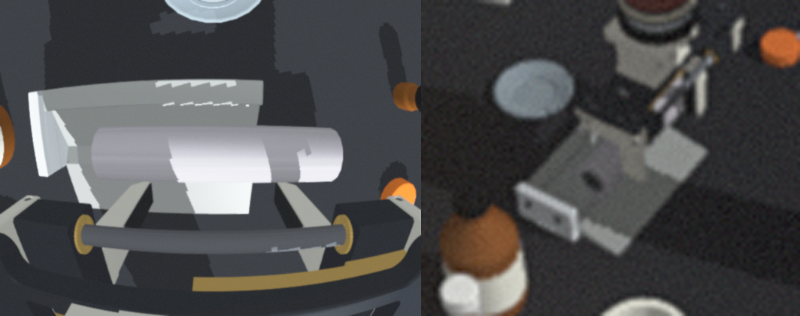

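The tube has dropped away from the fingers into the V. I'll back off, rise and measure its free end.

```bash
python3 -m jog '[[[0,0,0],[0,0,0.07],1],[[0,0,0],[0,0,0.15],1],[[0,0,0],[-0.1,0,0.25],1],[[0,0,0],[-0.25,0,0.35],0],[[0,0,0],[-0.4,0,0.4],0],[[0,0,0],[-0.55,0,0.4],0],[[0,0,0],[-0.7,0,0.4],0],[[0,0,0],[-0.7,0,0.4],0]]'
python3 - <<'E'
from h import *
go(0,-165,103,0)
s,c=snap('wrist','w6.png'); snap('side')
E
```

```text
t: 11.7
eef_pos: [0.5509, -0.0711, 0.1066]
tcp_rot: [-2.075, 0.295, 2.063]
contact_force: [1.1, 0.8, 0.3]
opening: 0.0578
t 11.7 cr [-67.6 -47.6 106.6] turn [-0.0001 -0.0009  0.0002] shift [ 0.038  1.174 -0.677] world [ 0.583 -0.203  0.103] F [1.1 0.8 0.3] op 0.0578 q7 -1.79
```

View pics/w6.png

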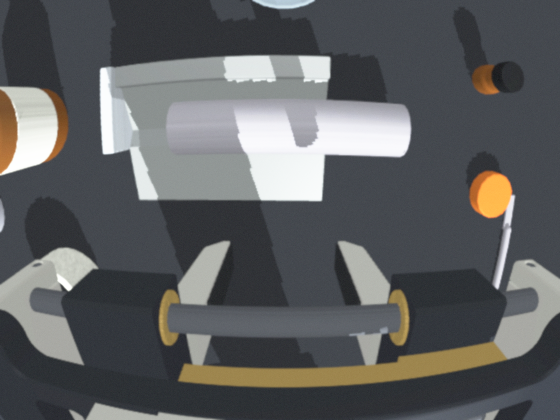

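Run:
```python
from h import *
s=observe(); c=load('wrist')
for n,u,v,z in (('+y end',167,128,.026),('-y end',410,130,.026),('toeL',140,200,0),('toeR',323,200,0),('wallL',124,79,.034),('wallR',330,78,.034),('wallRtop',330,57,.034),('stop',126,147,.03),('cap',490,194,.016),('vial',487,80,.03)):
    print(n,tocr(wplane(c,s,u,v,z)).round(1))
go(0,-165,103,0)
```

```text
+y end [ 1.3 39.  26. ]
-y end [   0.  -142.6   26. ]
toeL [-61.   79.4   0. ]
toeR [-61.5 -80.5   0. ]
wallL [41.  70.2 34. ]
wallR [ 34.4 -79.6  34. ]
wallRtop [ 49.5 -79.6  34. ]
stop [-10.9  72.9  30. ]
cap [ -51.1 -232.6   16. ]
vial [  46.2 -209.9   30. ]
t 11.8 cr [-69.2 -47.9 104.3] turn [-0.0001 -0.0002  0.    ] shift [ 0.013  1.171 -0.693] world [ 0.583 -0.203  0.103] F [-0.6  0.1 -0.4] op 0.0496 q7 -1.79
```

```bash
python3 -m jog '[[[0,0,0],[0,0.1,-0.07],0],[[0,0,0],[0,0.25,-0.2],0],[[0,0,0],[0,0.4,-0.32],0],[[0,0,0],[0,0.55,-0.45],0],[[0,0,0],[0,0.7,-0.57],0],[[0,0,0],[0,0.85,-0.69],0],[[0,0,0],[0,0.95,-0.69],0],[[0,0,0],[0,1,-0.69],0]]'
python3 -m jog '[[[0,0,0],[0,0.1,0],0],[[0,0,0],[0,0.18,0],0],[[0,0,0],[0.1,0.18,0],0],[[0,0,0],[0.2,0.18,0],0],[[0,0,0],[0.3,0.18,0],0],[[0,0,0],[0.4,0.18,0],0],[[0,0,0],[0.5,0.18,0],0],[[0,0,0],[0.5,0.18,0],0]]'
python3 - <<'E'
from h import *
go(0,-165,25,0)
s,c=snap('wrist','w7.png')
E
```

```text
t: 12.6
eef_pos: [0.5863, -0.1883, 0.1027]
tcp_rot: [-2.066, 0.298, 2.071]
contact_force: [0.4, 0.2, 0.4]
opening: 0.0005
t: 13.4
eef_pos: [0.5814, -0.2029, 0.0516]
tcp_rot: [-2.065, 0.294, 2.073]
contact_force: [-0.4, -0.2, 0.1]
opening: 0.0002
t 13.4 cr [  -1.6 -165.7   51.6] turn [-0.      0.0006  0.    ] shift [ 0.266 -0.006 -0.017] world [ 0.583 -0.203  0.025] F [-0.4 -0.2  0.1] op 0.0002 q7 -1.59
```

View pics/w7.png

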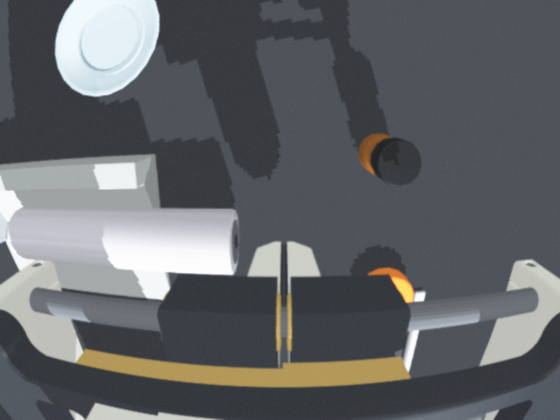

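The free end is at (238,240), a few mm clear of the closed fingers (left edge about col 250), and nothing is under them. I'll go down and push.

```bash
python3 -m jog '[[[0,0,0],[0.07,0,0],0],[[0,0,0],[0.14,0,0],0],[[0,0,0],[0.2,0,0],0],[[0,0,0],[0.26,0,0],0],[[0,0,0],[0.26,0,-0.01],0],[[0,0,0],[0.26,-0.02,-0.01],0],[[0,0,0],[0.26,-0.04,-0.01],0],[[0,0,0],[0.26,-0.06,-0.01],0]]'
python3 -m jog '[[[0,0,0],[0,-0.02,0],0],[[0,0,0],[0,-0.05,0],0],[[0,0,0],[0,-0.08,0],0],[[0,0,0],[0,-0.11,0],0],[[0,0,0],[0,-0.14,0],0],[[0,0,0],[0,-0.17,0],0],[[0,0,0],[0,-0.2,0],0],[[0,0,0],[0,-0.23,0],0]]'
python3 - <<'E'
from h import *
go(0,-107.5,25,0)
s,c=snap('wrist','w8.png'); s2,c2=snap('side')
im=np.hstack([c['color'],cv2.resize(c2['color'][131:231,184:304],(504,420),interpolation=cv2.INTER_CUBIC)])
cv2.imwrite('pics/w8.png',cv2.resize(im[:,:,::-1],(800,316)))
E
```

```text
t: 14.25
eef_pos: [0.5856, -0.1979, 0.028]
tcp_rot: [-2.07, 0.295, 2.069]
contact_force: [-0.2, 0.2, -0.6]
opening: 0.0006
t: 15.05
eef_pos: [0.5917, -0.1763, 0.0278]
tcp_rot: [-2.07, 0.296, 2.069]
contact_force: [-1.6, -2.3, 1.3]
opening: 0.0008
t 15.05 cr [   0.9 -137.2   27.8] turn [-0.0002 -0.0001 -0.0001] shift [ 0.028 -0.297  0.01 ] world [ 0.599 -0.148  0.025] F [-1.6 -2.3  1.3] op 0.0008 q7 -1.63
```

View pics/w8.png

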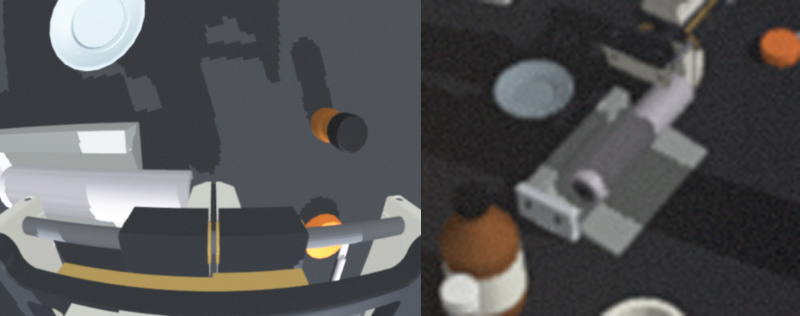

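In contact: the tube lies in the V and slides with about 2.5 N. I'll push on toward the stop, about 30 mm.

```bash
python3 -m jog '[[[0,0,0],[0,-0.03,0],0],[[0,0,0],[0,-0.06,0],0],[[0,0,0],[0,-0.09,0],0],[[0,0,0],[0,-0.12,0],0],[[0,0,0],[0,-0.15,0],0],[[0,0,0],[0,-0.18,0],0],[[0,0,0],[0,-0.2,0],0],[[0,0,0],[0,-0.22,0],0]]'
python3 -m jog '[[[0,0,0],[0,-0.01,0],0],[[0,0,0],[0,-0.02,0],0],[[0,0,0],[0,-0.03,0],0],[[0,0,0],[0,-0.04,0],0],[[0,0,0],[0,-0.05,0],0],[[0,0,0],[0,-0.06,0],0],[[0,0,0],[0,-0.06,0],0],[[0,0,0],[0,-0.06,0],0]]'
python3 -c "
from h import *
go(0,-107.5,28,0); print(observe()['contact_force']@CY)"
```

```text
t: 15.95
eef_pos: [0.598, -0.1549, 0.0278]
tcp_rot: [-2.07, 0.295, 2.069]
contact_force: [-1.3, -4.0, 1.7]
opening: 0.0006
t: 16.75
eef_pos: [0.5997, -0.1489, 0.0277]
tcp_rot: [-2.07, 0.295, 2.069]
contact_force: [0.1, -4.2, 2.6]
opening: 0.0003
t 16.75 cr [   0.9 -108.7   27.7] turn [-0.0001 -0.      0.0001] shift [-0.003 -0.012  0.009] world [ 0.599 -0.148  0.028] F [ 0.1 -4.2  2.6] op 0.0003 q7 -1.67
-4.032689187871045
```

```bash
python3 -m jog '[[[0,0,0],[0,-0.005,0],0],[[0,0,0],[0,-0.01,0],0],[[0,0,0],[0,-0.015,0],0],[[0,0,0],[0,-0.02,0],0],[[0,0,0],[0,-0.025,0],0],[[0,0,0],[0,-0.03,0],0],[[0,0,0],[0,-0.035,0],0],[[0,0,0],[0,-0.04,0],0]]'
python3 - <<'E'
from h import *
go(0,-107.5,28,0); print(observe()['contact_force']@CY)
s,c=snap('wrist'); s2,c2=snap('side')
im=np.hstack([c['color'],cv2.resize(c2['color'][131:231,184:304],(504,420),interpolation=cv2.INTER_CUBIC)])
cv2.imwrite('pics/w9.png',cv2.resize(im[:,:,::-1],(800,316)))
E
```

```text
t: 17.55
eef_pos: [0.6006, -0.1453, 0.0277]
tcp_rot: [-2.069, 0.295, 2.069]
contact_force: [-0.5, -5.7, 4.0]
opening: 0.0007
t 17.55 cr [   0.8 -105.    27.7] turn [-0.0001  0.     -0.    ] shift [-0.003  0.025  0.008] world [ 0.599 -0.148  0.028] F [-0.5 -5.7  4. ] op 0.0007 q7 -1.68
-5.58180379601273
```

```bash
python3 -m jog '[[[0,0,0],[0,-0.005,0],0],[[0,0,0],[0,-0.01,0],0],[[0,0,0],[0,-0.015,0],0],[[0,0,0],[0,-0.02,0],0],[[0,0,0],[0,-0.025,0],0],[[0,0,0],[0,-0.03,0],0],[[0,0,0],[0,-0.035,0],0],[[0,0,0],[0,-0.035,0],0]]'
python3 - <<'E'
from h import *
go(0,-107.5,28,0); print(observe()['contact_force']@CY)
E
```

```text
t: 18.45
eef_pos: [0.6006, -0.1453, 0.0278]
tcp_rot: [-2.069, 0.302, 2.071]
contact_force: [-2.1, -7.8, 3.5]
opening: 0.0003
t 18.45 cr [   0.8 -105.    27.8] turn [-0.0005  0.     -0.0007] shift [-0.002  0.025  0.008] world [ 0.599 -0.148  0.028] F [-2.1 -7.8  3.5] op 0.0003 q7 -1.68
-8.041041423429894
```

Stalled at the same position while the command went on 3.5 mm: the stop. I'll press a little firmer to be sure, then withdraw.

```bash
python3 -m jog '[[[0,0,0],[0,-0.01,0],0],[[0,0,0],[0,-0.02,0],0],[[0,0,0],[0,-0.03,0],0],[[0,0,0],[0,-0.04,0],0],[[0,0,0],[0,-0.05,0],0],[[0,0,0],[0,-0.06,0],0],[[0,0,0],[0,-0.06,0],0],[[0,0,0],[0,-0.06,0],0]]'
python3 -m jog '[[[0,0,0],[0,0.05,0],0],[[0,0,0],[0,0.1,0],0],[[0,0,0],[0,0.15,0],0],[[0,0,0],[0,0.2,0],0],[[0,0,0],[0,0.25,0],0],[[0,0,0],[-0.1,0.3,0],0],[[0,0,0],[-0.25,0.3,0],0],[[0,0,0],[-0.4,0.3,0],0]]'
python3 -m jog '[[[0,0,0],[-0.1,0,0.1],0],[[0,0,0],[-0.25,0,0.2],0],[[0,0,0],[-0.4,0,0.35],0],[[0,0,0],[-0.55,-0.1,0.5],0],[[0,0,0],[-0.7,-0.25,0.65],0],[[0,0,0],[-0.7,-0.4,0.8],0],[[0,0,0],[-0.7,-0.55,0.8],0],[[0,0,0],[-0.7,-0.55,0.8],0]]'
python3 - <<'E'
from h import *
go(-80,-40,130,0)
s,c=snap('wrist'); s2,c2=snap('side')
im=np.hstack([c['color'],cv2.resize(c2['color'][131:231,184:304],(504,420),interpolation=cv2.INTER_CUBIC)])
cv2.imwrite('pics/w10.png',cv2.resize(im[:,:,::-1],(800,316)))
import pickle; pickle.dump(s,open('pics/s10.pkl','wb'))
E
```

```text
t: 19.25
eef_pos: [0.6005, -0.1453, 0.0278]
tcp_rot: [-2.068, 0.313, 2.073]
contact_force: [-4.1, -14.9, 4.2]
opening: 0.0004
t: 20.05
eef_pos: [0.5952, -0.165, 0.0693]
tcp_rot: [-2.07, 0.295, 2.068]
contact_force: [-0.2, 0.2, 0.1]
opening: 0.0004
t: 20.85
eef_pos: [0.5343, -0.0865, 0.1384]
tcp_rot: [-2.073, 0.288, 2.07]
contact_force: [0.6, -0.1, 0.3]
opening: 0.0007
t 20.85 cr [-79.3 -67.  138.4] turn [ 0.0007 -0.0002  0.0004] shift [ 0.085 -0.27   0.006] world [ 0.541 -0.06   0.13 ] F [ 0.6 -0.1  0.3] op 0.0007 q7 -1.75
```

View pics/w10.png

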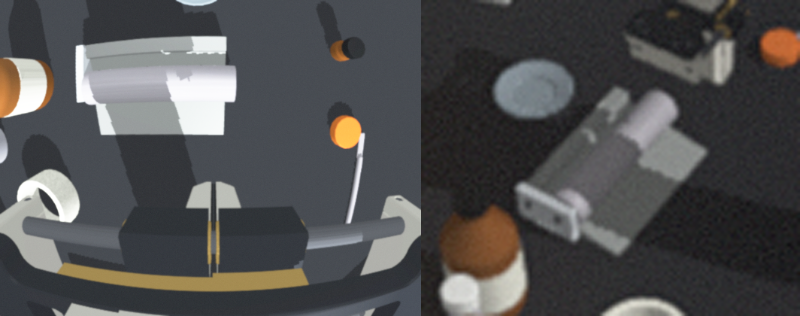

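The last picture shows the tube in the V, its left end at the stop plate (84,80) and its free end (236,84) sticking out of the open end. One numeric check of the tube end and the bystanders follows.

Run:
```python
from h import *
import pickle
s=pickle.load(open('pics/s10.pkl','rb')); c=load('wrist'); k=1064/800
for n,u,v,z in (('free end',236,84,.026),('stop end',86,82,.026),('toeR',223,134,0),('cap',346,132,.016),('vial',350,48,.035)): print(n,tocr(wplane(c,s,u*k,v*k,z)).round(1))
a=cv2.imread('pics/side1.png'); b=cv2.resize(load('side')['color'][:,:,::-1],(800,600),interpolation=cv2.INTER_CUBIC)
d=cv2.absdiff(cv2.GaussianBlur(a,(5,5),0),cv2.GaussianBlur(b,(5,5),0)).max(2)
for n,(x,y) in dict(dish=(313,228),amber=(291,305),water=(290,352),tape=(363,347),cap=(425,209),vial=(385,193),spat=(468,216)).items(): print(n,d[y-15:y+15,x-15:x+15].mean().round(1))
```

```text
free end [  1. -91.  26.]
stop end [10.3 84.6 26. ]
toeR [-59.9 -78.5   0. ]
cap [ -50.7 -236.5   16. ]
vial [  53.  -224.5   35. ]
dish 3.1
amber 1.5
water 1.1
tape 1.4
cap 1.9
vial 34.3
spat 1.8
```

The vial's patch in the side view is covered by the gripper now, so I'll compare it from above.

Run:
```python
from h import *
a=cv2.imread('pics/top1.png'); s,t=snap('top'); b=cv2.resize(t['color'][:,:,::-1],(800,600),interpolation=cv2.INTER_CUBIC)
for im in (a,b):
    h=cv2.cvtColor(im,cv2.COLOR_BGR2HSV)[210:260,550:620]
    m=((h[...,0]<20)&(h[...,1]>120)&(h[...,2]>60)); p=np.argwhere(m); print(len(p),p.mean(0)+[210,550])
    h=im[205:260,560:605].min(2); 
d=cv2.absdiff(a,b).max(2)[212:246,565:595]; print(d.mean(),d.max(),s['t'])
```

```text
85 [234.95294118 574.72941176]
457 [242.10065646 565.78774617]
11.409803921568628 63 20.95
```

Run:
```python
from h import *
a=cv2.imread('pics/top1.png'); b=cv2.resize(load('top')['color'][:,:,::-1],(800,600),interpolation=cv2.INTER_CUBIC)
for im in (a,b):
    h=cv2.cvtColor(im,cv2.COLOR_BGR2HSV)[220:245,566:595]
    m=((h[...,0]<20)&(h[...,1]>120)&(h[...,2]>60)); p=np.argwhere(m); print(len(p),p.mean(0)+[220,566],p.min(0)+[220,566],p.max(0)+[220,566])
d=cv2.absdiff(a,b).max(2)
for y in range(208,256,6): print(d[y:y+6,540:624].reshape(6,14,6).mean((0,2)).astype(int))
```

```text
85 [234.95294118 574.72941176] [227 570] [240 582]
141 [236.18439716 571.9858156 ] [222 566] [244 582]
[40 26 24 28 23  2  2  3  2  2  2  2  2  2]
[37 29 23 28 28  4  2  3  2  3  3  3  3  2]
[31 29 23 27 33  9  3  2  3  3  3  3  2  3]
[26 27 26 28 30 11  3  3  4  2  3  3  3  3]
[26 26 25 35 35 13  4  2  3  4  3  3  3  3]
[25 25 24 46 51 31  5  3  4  4  3  3  3  3]
[25 25 23 54 64 44  3  3  3  3  4  3  3  3]
[24 26 25 41 76 50  4  3  4  4  4  4  3  4]
```

The vial is unmoved: its right half is identical in both top views, and only the arm covers the left. Handing in.

```bash
python3 -c "
from cell import finish_job
print(finish_job())"
```

```text
the job is handed in; nothing more can be done
None
```

I rolled the far tube up the ramp into the V with two open fingertips. Then I pushed its free end along with the closed fingers until it stalled against the end stop. I pressed there to about 15 N, withdrew clear of everything, and handed in at about 21 s.

**Tube, last checks:**
- The free end measured x = 1 mm, y = -91 mm in the cradle frame, where home is 0 and -90.
- The position did not change while the command advanced another 9.5 mm, and the last picture shows the far end at the stop plate.
- The ray to the stop end gave x = 10 mm, y = 85 mm, against the 0 and 80 expected. I put this down to a rough pixel pick, partly hidden by the stop, and did not resolve it further.

**Bystanders, last checks:**
- The dish, both bottles, tape roll, cap and spatula look unchanged in the side view.
- The vial failed that check because the gripper covered it. In the top view the arm covered its left part, but the visible right part is unchanged. Its two wrist-camera positions differ by about 15 mm, which I put down to picking different points on it.

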